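Put the hot-air nozzles back on their rest in size order

ROBOT

A 7-joint arm with a two-finger parallel gripper is mounted at the origin on the work surface. World frame = base frame: x ahead of the robot, y to its left, z up, the work surface at z = 0. Lengths are in m, angles in rad, forces in N, time in s.
With the tool pointing down it reaches from about 0.4 to 0.85 m from the base axis. Payload 10.4 kg.
Tool frame: the origin (TCP) lies on the centre line of the jaws, within the pads' length; the fingertips stand 17 mm ahead of it and the grasp point (between the pads) lies 2 mm behind it; z points along the fingers, y is the line along which they close (so a half turn about z gives the same grasp; the last joint's range is limited). The gripper opens to 85 mm and grips with 20 to 120 N. Pads are 22 mm wide; open, the fingers measure 114 mm over their backs; the gripper's body (76 mm by 85 mm) begins 54 mm behind the grasp point. The pads swing forward as they close: fully open they stand 13 mm farther back than shut.
Start: joints at [1.197, 0.332, -0.065, 1.46, 0.022, 1.35, -0.088], TCP at [0.215, -0.587, 0.248] pointing down, gripper open.
Joint ranges: [-2.6, 2.6], [-0.5, 2.12], [-1.47, 1.34], [0.16, 2.42], [-1.27, 4.41], [0.06, 2.06], [-2.6, 2.6]. Speed limits (rad/s): [2.22, 2.22, 2.79, 2.79, 3.14, 3.14, 3.14].

INTERFACE

Orientations are given as a unit quaternion [x, y, z, w].
In Python, from workcell import get_obs, optics, job gives the robot as it stands. The module is installed in compiled form; this text tells all that it offers.
- The arm moves only by the tool send_rows, never from a script. Its argument "plan" is a list that holds one entry, the list of rows, each a list of 7 numbers: the turn, a rotation vector about the tool's x, y, z in units of 1.5 rad (1.0 is 1.5 rad), then the shift along the tool's x, y, z in units of 20 cm (1.0 is 20 cm), then the opening, from 0 (shut) to 1 (fully open). A call has 1 to 20 rows; each row shifts and turns the commanded pose from where the row before left it, along the tool's axes as they then stand; what a row does not reach is not made up. A row lasts 1/12 s, in which the tool goes at most 41.7 mm and 7.16 degrees, less where a joint would pass 70% of its speed; a pose out of reach is approached as far as the arm can. A call with a number of a shift or a turn outside -1 to 1 is refused whole. A call with a gripper value outside its range is refused whole. The fingers move at their own pace and stop on an object; "squeeze" is the grip in N (left out, the last holds). Time passes only in rows, so rows that do not move let the fingers close. It gives the time, the measured TCP pose, the force, the opening and the grip force at its end, in the units of the state.
- get_obs(): the state, without advancing time (a new reading comes with each control period).
- optics.camera(name): name is "side" or "top" or "wrist"; returns the picture (400x640x3 uint8, red, green, blue); there is no depth.
- optics.get_calibration(name): a dict with "intrinsics" (3x3 intrinsics, pixels), "world_from_camera" (4x4, takes a point from camera to world coordinates); the wrist camera has in their place "T_tool_cam" (4x4, takes a point from camera to tool coordinates, whose origin is the TCP and whose axes are the flange's). Camera axes: x right, y up, looking along -z (the intrinsics and any distortion apply to the point x, -y, -z); pixel columns grow to the right and rows downward; lengths in m; the calibration is good to about 2 mm. A picture is of the moment at which its call begins: read the wrist's pose just before it. get_calibration takes no time and is no camera call.
- job.hand_in(): hands the job in; it is judged then, once.
The state is a dict: "clock": time; "joint_pos": joint angles; "joint_velocities": joint speeds; "tau": joint torques, N m; "position": TCP position; "ee_rot": TCP orientation; "ft_force": force on the tool from outside, world axes, zero at the start; "torque": the same for the moment, N m; "grip_width": opening from 0.0 (shut) to 1.0 (fully open); "grasp_force": force on a finger pad.
Only numpy, scipy, OpenCV 4.12 (cv2) and the standard library are available. Lean on these libraries where they do the work, as an engineer would, in place of code of your own. Each camera call takes 0.05 s, during which the arm holds its last target. There are 200 camera calls.

TASK

Put the four hot-air nozzles back on the pins of the nozzle rest, one on each pin, in order of outlet width: the widest on the pin next to the hot-air gun's cradle, down to the narrowest at the far end of the row. Each nozzle must stand upright with its collar down over the pin, fully home on the plate, outlet up.

Things in the scene. Friction and masses are not known exactly. Their poses are not given: they have to be found in the camera images.
- nozzle_6: Loose steel hot-air nozzle with the narrowest outlet: a round pipe 6 mm in outside diameter, dark bore, on a round collar (outside 35 mm, bore 30 mm, open below, 24 mm tall). Stands upright, 48 mm tall in all, 50 g. All four have the same collar and height; only the outlets differ. Origin: centre of the collar's lower rim; z up through the outlet.
- nozzle_12: Loose steel hot-air nozzle with the second narrowest outlet: a round pipe 12 mm in outside diameter, dark bore, on a round collar (outside 35 mm, bore 30 mm, open below, 24 mm tall). Stands upright, 48 mm tall in all, 50 g. All four have the same collar and height; only the outlets differ. Origin: centre of the collar's lower rim; z up through the outlet.
- nozzle_20: Loose steel hot-air nozzle with the second widest outlet: a round pipe 20 mm in outside diameter, dark bore, on a round collar (outside 35 mm, bore 30 mm, open below, 24 mm tall). Stands upright, 48 mm tall in all, 50 g. All four have the same collar and height; only the outlets differ. Origin: centre of the collar's lower rim; z up through the outlet.
- nozzle_28: Loose steel hot-air nozzle with the widest outlet: a round pipe 28 mm in outside diameter, dark bore, on a round collar (outside 35 mm, bore 30 mm, open below, 24 mm tall). Stands upright, 48 mm tall in all, 50 g. All four have the same collar and height; only the outlets differ. Origin: centre of the collar's lower rim; z up through the outlet.
- pin_1: Fixed pin of the nozzle rest, at the row's left (+y) end, 20 mm tall, tapering from 14 mm at the foot to 5 mm at the tip; a collar drops over it and stands on the plate. The rest: black plate 46 x 244 x 8 mm on the mat, four pins in a straight row, 60 mm apart. Origin: centre of the pin's foot on the plate's upper face; x across the row away from the robot, y along it to the left, z up.
- pin_2: Fixed pin of the nozzle rest, second from the left (+y), 20 mm tall, tapering from 14 mm at the foot to 5 mm at the tip; a collar drops over it and stands on the plate. The rest: black plate 46 x 244 x 8 mm on the mat, four pins in a straight row, 60 mm apart. Origin: centre of the pin's foot on the plate's upper face; x across the row away from the robot, y along it to the left, z up.
- pin_3: Fixed pin of the nozzle rest, third from the left (+y), 20 mm tall, tapering from 14 mm at the foot to 5 mm at the tip; a collar drops over it and stands on the plate. The rest: black plate 46 x 244 x 8 mm on the mat, four pins in a straight row, 60 mm apart. Origin: centre of the pin's foot on the plate's upper face; x across the row away from the robot, y along it to the left, z up.
- pin_4: Fixed pin of the nozzle rest, at the row's right (-y) end, 20 mm tall, tapering from 14 mm at the foot to 5 mm at the tip; a collar drops over it and stands on the plate. The rest: black plate 46 x 244 x 8 mm on the mat, four pins in a straight row, 60 mm apart. Origin: centre of the pin's foot on the plate's upper face; x across the row away from the robot, y along it to the left, z up.
- gun_stand: Fixed cradle with the hot-air gun: black base 130 x 85 mm, two forks, gun with black handle and steel barrel, about 150 mm high, 220 mm long. Beyond the left or the right end of the rest (it varies); beyond the other end is a soldering-iron stand (yellow sponge, spring, blue handle). Origin: centre of the base's underside; x along the gun, away from the robot.

How it is judged:
At the end, for the whole second after the job is handed in: Each nozzle stands on its own pin, outlet widths falling from the pin next to the hot-air gun's cradle to the far end of the row: collar's centre within 11 mm of the pin's, its lower rim on the rest's plate (within 4 mm above), upright within 0.1 rad, and at rest (((world y of gun_stand above 0 m and (horizontal distance between nozzle_28 and pin_1 below 0.011 m and z of nozzle_28 in the frame of pin_1 between -0.003 and 0.004 m) and (horizontal distance between nozzle_20 and pin_2 below 0.011 m and z of nozzle_20 in the frame of pin_2 between -0.003 and 0.004 m) and (horizontal distance between nozzle_12 and pin_3 below 0.011 m and z of nozzle_12 in the frame of pin_3 between -0.003 and 0.004 m) and (horizontal distance between nozzle_6 and pin_4 below 0.011 m and z of nozzle_6 in the frame of pin_4 between -0.003 and 0.004 m)) or (world y of gun_stand below 0 m and (horizontal distance between nozzle_6 and pin_1 below 0.011 m and z of nozzle_6 in the frame of pin_1 between -0.003 and 0.004 m) and (horizontal distance between nozzle_12 and pin_2 below 0.011 m and z of nozzle_12 in the frame of pin_2 between -0.003 and 0.004 m) and (horizontal distance between nozzle_20 and pin_3 below 0.011 m and z of nozzle_20 in the frame of pin_3 between -0.003 and 0.004 m) and (horizontal distance between nozzle_28 and pin_4 below 0.011 m and z of nozzle_28 in the frame of pin_4 between -0.003 and 0.004 m))) and angle between each of nozzle_6, nozzle_12, nozzle_20, nozzle_28's own z axis and vertical below 0.1 rad and linear speed of each of nozzle_6, nozzle_12, nozzle_20, nozzle_28 below 0.02 m/s and angular speed of each of nozzle_6, nozzle_12, nozzle_20, nozzle_28 below 0.3 rad/s); the robot touches nothing.
It also fails if it takes over 93 s, if anything falls off the work surface, if the arm or the gripper's body presses on something with over 40 N, if the wrist force passes 120 N, or if a joint passes its speed limit or range.

## Working session

There is one attempt and no reset: what is moved stays moved. The work goes in short steps, Python scripts to look and compute and a tool call to move; the robot and the scene stay as the last step left them, time stands still between calls to the robot, and variables do not carry over. Pictures are saved under pics/ and viewed, at most 14 in all, crops included, and the job is handed in when it is done.

Besides the shell and the picture viewer there is one more tool, called after "Emit:" as name([rows], argument=value, ...), one row to a line, values as JSON. send_rows: Moves the arm, as the interface text tells. Its arguments: {"type":"object","properties":{"plan":{"type":"array"},"squeeze":{"type":"number"}},"required":["plan"]}

```bash
mkdir -p pics
python3 - <<'E'
from workcell import get_obs, optics
import cv2, numpy as np
np.set_printoptions(precision=4,suppress=True)
print(get_obs())
for n in ("top","side","wrist"):
    print(n,optics.get_calibration(n))
for n in ("top","side"):
    cv2.imwrite(f"pics/{n}0.png",optics.camera(n)[:,:,::-1])
E
```

```text
{'clock': 0.0, 'joint_pos': array([ 1.1974,  0.3329, -0.0647,  1.4609,  0.0216,  1.3499, -0.0885]), 'joint_velocities': array([ 0.0009,  0.0003,  0.0009, -0.001 ,  0.0003,  0.0007,  0.0024]), 'tau': array([ -0.0011, -62.5447,   0.0481, -39.1613,   0.0161,   0.01  ,
        -0.    ]), 'position': array([ 0.2147, -0.5866,  0.2475]), 'ee_rot': array([ 0.9847,  0.1745, -0.0002, -0.0007]), 'ft_force': array([ 0.4231,  0.0046, -0.4077]), 'torque': array([ 0.0188, -0.0906, -0.0156]), 'grasp_force': 0.0, 'grip_width': 1.0034769301770967}
top {'intrinsics': array([[374.8148,   0.    , 320.9752],
       [  0.    , 374.8148, 199.731 ],
       [  0.    ,   0.    ,   1.    ]]), 'world_from_camera': array([[ 0.0112,  0.9874, -0.1578,  0.4366],
       [-0.9993,  0.0055, -0.0363, -0.0247],
       [-0.035 ,  0.1581,  0.9868,  0.9881],
       [ 0.    ,  0.    ,  0.    ,  1.    ]])}
side {'intrinsics': array([[520.806 ,   0.    , 316.5203],
       [  0.    , 520.806 , 195.7544],
       [  0.    ,   0.    ,   1.    ]]), 'world_from_camera': array([[-0.9592,  0.18  , -0.2181,  0.3262],
       [-0.2819, -0.6688,  0.688 ,  0.8163],
       [-0.022 ,  0.7214,  0.6922,  0.8606],
       [ 0.    ,  0.    ,  0.    ,  1.    ]])}
wrist {'intrinsics': array([[275.9691,   0.    , 323.2298],
       [  0.    , 275.9691, 196.9022],
       [  0.    ,   0.    ,   1.    ]]), 'T_tool_cam': array([[-0.0005,  0.9556,  0.2945,  0.0749],
       [ 1.    ,  0.0006, -0.0003,  0.0002],
       [-0.0004,  0.2945, -0.9556, -0.1267],
       [ 0.    ,  0.    ,  0.    ,  1.    ]])}
```

View pics/top0.png

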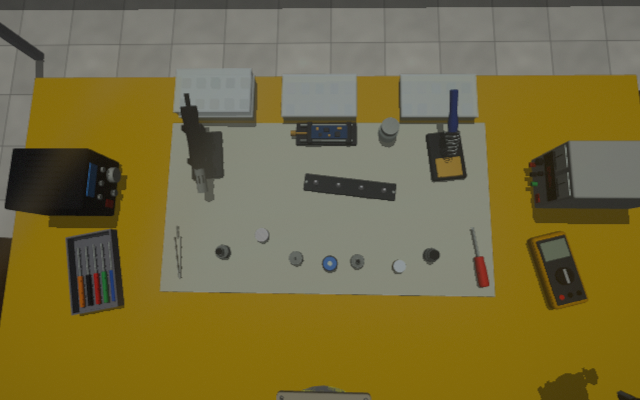

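View pics/side0.png

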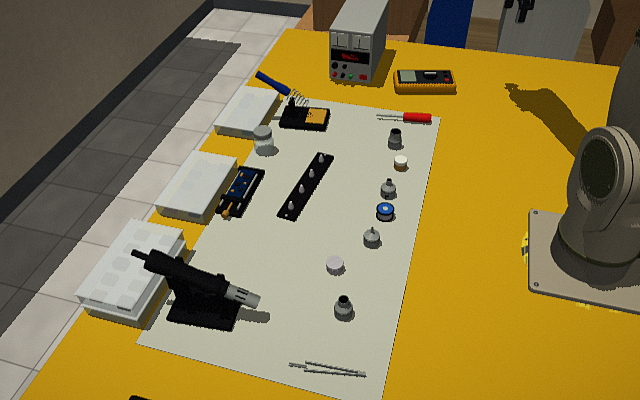

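The gun cradle (top 200,150) is on the left (+y), so pin_1 gets nozzle 28. The nozzles are at top (222,252), (296,258), (357,261), (431,255), with two white caps and a blue spool among them. I'll zoom in to tell the outlets apart.

Run:
```python
import cv2, numpy as np
t=cv2.imread("pics/top0.png"); s=cv2.imread("pics/side0.png")
def c(im,u,v,r=20,z=200): return cv2.resize(im[v-r:v+r,u-r:u+r],(z,z),interpolation=cv2.INTER_CUBIC)
a=np.hstack([c(t,*p) for p in ((222,252),(296,258),(357,261),(431,255))])
b=np.hstack([c(s,*p) for p in ((343,305),(372,236),(388,187),(395,137))])
cv2.imwrite("pics/crop0.png",np.vstack([a,b]))
cv2.imwrite("pics/rest0.png",np.vstack([cv2.resize(t[165:210,290:410],(800,300)),cv2.resize(s[145:225,270:340],(262,300)).repeat(1,axis=1) if 0 else cv2.copyMakeBorder(cv2.resize(s[145:225,270:340],(262,300)),0,0,0,538,0)]))
```

```text
(no output)
```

View pics/crop0.png

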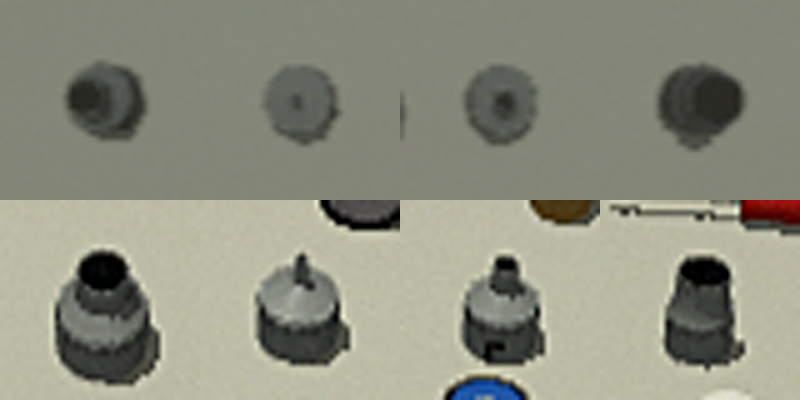

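View pics/rest0.png

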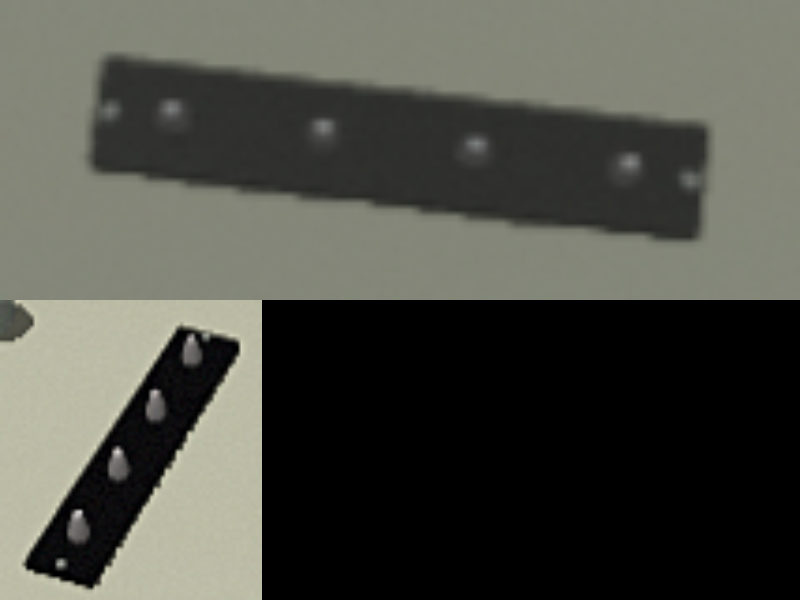

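Left to right the outlets are 20, 6, 12, 28. The pin tips show clearly in both views. Next I triangulate the outlets and pin tips.

```bash
cat > h.py <<'E'
from workcell import get_obs, optics
import cv2, numpy as np
from scipy.spatial.transform import Rotation as R
np.set_printoptions(precision=4,suppress=True)
def cam(n,obs=None):
    c=optics.get_calibration(n)
    if n!="wrist": return c["intrinsics"],c["world_from_camera"]
    T=np.eye(4); T[:3,:3]=R.from_quat(obs["ee_rot"]).as_matrix(); T[:3,3]=obs["position"]
    return c["intrinsics"],T@c["T_tool_cam"]
def ray(KT,p):
    K,T=KT; d=np.linalg.inv(K)@[p[0],p[1],1.]
    d=T[:3,:3]@(d*[1,-1,-1]); return T[:3,3],d/np.linalg.norm(d)
def plane(KT,p,z):
    o,d=ray(KT,p); return o+d*(z-o[2])/d[2]
def tri(rs):
    A=sum(np.eye(3)-np.outer(d,d) for o,d in rs); b=sum((np.eye(3)-np.outer(d,d))@o for o,d in rs)
    x=np.linalg.solve(A,b); return x,max(np.linalg.norm((np.eye(3)-np.outer(d,d))@(x-o)) for o,d in rs)
E
python3 - <<'E'
from h import *
t,s=cam("top"),cam("side")
T={'20':((218.6,251.2),(343,298.6)),'6':((295.2,258),(371.6,227)),'12':((357.2,260.8),(388.8,179)),'28':((434.2,254.6),(395.4,130.6))}
a=[(172,104),(324,124),(476,142),(629,158)]; b=[(78,512),(119,449),(156,392),(192,337)]
for i in range(4): T[f'p{i+1}']=((290+a[i][0]/6.667-.4,165+a[i][1]/6.667-.4),(270+b[i][0]/3.743-.4,145+(b[i][1]-300)/3.75-.4))
for k,(p,q) in T.items(): print(k,*tri([ray(t,p),ray(s,q)]))
im=cv2.imread("pics/top0.png")
for n,z in (("top",.008),("side",.008)):
    im=cv2.imread(f"pics/{n}0.png"); g=(im.max(2)<60 if n=="top" else im.max(2)<60).astype('u1')
    g=cv2.morphologyEx(g,cv2.MORPH_CLOSE,np.ones((7,7),'u1'))
    x0,y0,x1,y1=(295,165,405,210) if n=="top" else (272,145,340,225)
    m=np.zeros_like(g); m[y0:y1,x0:x1]=g[y0:y1,x0:x1]
    c=max(cv2.findContours(m,0,2)[0],key=cv2.contourArea)
    P=np.array([plane(cam(n),p[0],z)[:2] for p in c]).astype('f4'); r=cv2.minAreaRect(P); print(n,r)
E
```

```text
20 [0.455  0.2645 0.0519] 0.0005570741074367183
6 [0.4411 0.0723 0.0507] 0.0012760841504360113
12 [ 0.4348 -0.0809  0.0552] 0.00010835470431619074
28 [ 0.4524 -0.2683  0.0545] 0.0006813420764033903
p1 [0.6402 0.0255 0.0323] 0.000672484965804808
p2 [ 0.6325 -0.0339  0.0333] 0.0004116544496520057
p3 [ 0.6259 -0.0928  0.0326] 0.00027302745469687294
p4 [ 0.6191 -0.1518  0.0333] 0.0008432827326823954
top ((0.6277896761894226, -0.06312821060419083), (0.2409348338842392, 0.04490068927407265), 83.41077423095703)
side ((0.6293179988861084, -0.0634814202785492), (0.24799099564552307, 0.04830032214522362), 83.33468627929688)
```

Emit:
send_rows([
  [[0, 0, -0.0817, 0, 0, 0, 1], [0, 0, -0.0817, 0, 0, 0, 1], [0, 0, -0.0817, 0, 0, 0, 1], [0, 0, -0.0817, 0, 0, 0, 1], [0, 0, -0.0817, 0, 0, 0, 1], [0, 0, -0.0817, 0, 0, 0, 1], [0, 0, -0.0817, 0, 0, 0, 1], [0, 0, -0.0817, 0, 0, 0, 1], [0, 0, -0.0817, 0, 0, 0, 1], [0, 0, 0, 0.156, 0.09, 0.022, 1], [0, 0, 0, 0.156, 0.09, 0.022, 1], [0, 0, 0, 0.156, 0.09, 0.022, 1], [0, 0, 0, 0.156, 0.09, 0.022, 1], [0, 0, 0, 0.156, 0.09, 0.022, 1], [0, 0, 0, 0.156, 0.09, 0.022, 1], [0, 0, 0, 0.156, 0.09, 0.022, 1], [0, 0, 0, 0.156, 0.09, 0.022, 1], [0, 0, 0, 0.156, 0.09, 0.022, 1], [0, 0, 0, 0.156, 0.09, 0.022, 1], [0, 0, 0, 0.156, 0.09, 0.022, 1]],
])

```text
clock: 1.77
position: [0.4521, -0.2676, 0.1996]
ee_rot: [0.747, 0.664, -0.0, -0.0]
ft_force: [1.7, -1.0, 0.3]
grip_width: 1.001
grasp_force: 0.0
```

```bash
cat >> h.py <<'E'
def snap(name):
    o=get_obs(); im=optics.camera("wrist")[:,:,::-1].copy(); cv2.imwrite(f"pics/{name}.png",im)
    np.savez(f"pics/{name}.npz",position=o["position"],ee_rot=o["ee_rot"]); return o,im
def goto(target,yaw=None):
    "shift in tool axes and units of 20 cm from the present pose"
    o=get_obs(); d=R.from_quat(o["ee_rot"]).inv().apply(np.array(target)-o["position"])
    return d/0.2, np.linalg.norm(d)/.0417
E
python3 -c "
from h import *
snap('w28a')"
```

```text
(no output)
```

View pics/w28a.png

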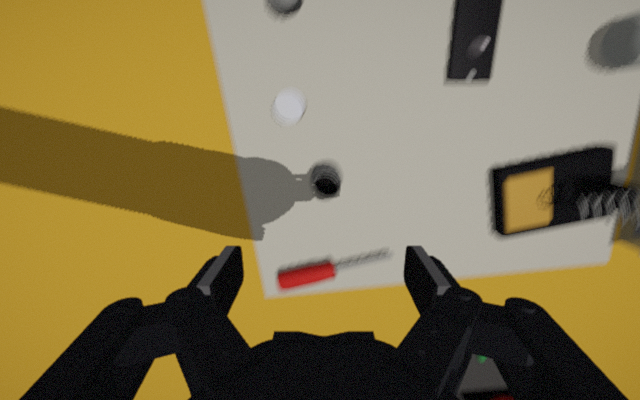

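Wrist view: the nozzle 28 bore is at (326,188), with a cap at (289,105) and the rest at the top (475,40). I'll lower to z=0.10 for a second view.

```bash
python3 -c "
from h import *
d=np.load('pics/w28a.npz'); KT=cam('wrist',d)
for z in (.048,.053): print(plane(KT,(326,188),z))
"
```

```text
[ 0.4546 -0.2692  0.048 ]
[ 0.4547 -0.2678  0.053 ]
```

Emit:
send_rows([
  [[0, 0, 0, 0, 0, 0.125, 1], [0, 0, 0, 0, 0, 0.125, 1], [0, 0, 0, 0, 0, 0.125, 1], [0, 0, 0, 0, 0, 0.125, 1], [0, 0, 0, 0, 0, 0, 1]],
])

```text
clock: 2.23
position: [0.4487, -0.268, 0.0953]
ee_rot: [0.747, 0.665, -0.001, -0.004]
ft_force: [-0.6, -0.1, -0.0]
grip_width: 1.004
grasp_force: 0.0
```

```bash
python3 -c "
from h import *
snap('w28b')"
```

```text
(no output)
```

View pics/w28b.png

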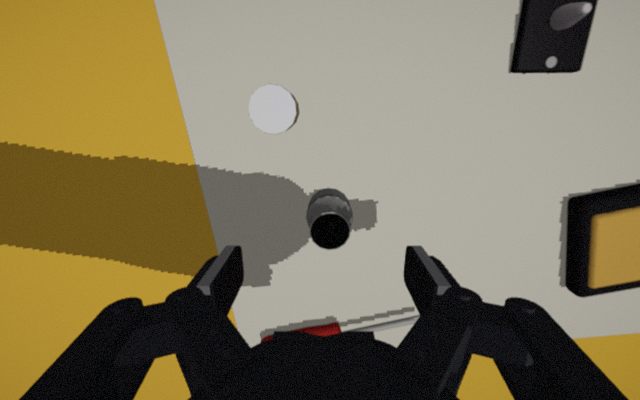

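Outlet bore at (330,231), pin 4 at (572,15).

```bash
python3 -c "
from h import *
a=cam('wrist',np.load('pics/w28a.npz'));b=cam('wrist',np.load('pics/w28b.npz'))
print(tri([ray(a,(326,188)),ray(b,(330,231))]), plane(b,(330,231),.048))
print(tri([ray(a,(326,188)),ray(b,(330,231)),ray(cam('top'),(434.2,254.6)),ray(cam('side'),(395.4,130.6))]))
o=get_obs();print(o['position'],o['ee_rot'])
print(plane(b,(274,108),.0))
"
```

```text
(array([ 0.4539, -0.2652,  0.0624]), np.float64(0.001040714538776749)) [ 0.4524 -0.2716  0.048 ]
(array([ 0.4531, -0.2681,  0.0546]), np.float64(0.0018347856236987428))
[ 0.4499 -0.2685  0.0979] [ 0.7472  0.6646 -0.0006 -0.0024]
[ 0.4195 -0.1861  0.    ]
```

Emit:
send_rows([
  [[0, 0, 0, -0.002, 0.004, 0.0925, 1], [0, 0, 0, -0.002, 0.004, 0.0925, 1], [0, 0, 0, 0, 0, 0.0925, 1], [0, 0, 0, 0, 0, 0.0925, 1], [0, 0, 0, 0, 0, 0, 1], [0, 0, 0, 0, 0, 0, 0], [0, 0, 0, 0, 0, 0, 0], [0, 0, 0, 0, 0, 0, 0], [0, 0, 0, 0, 0, 0, 0], [0, 0, 0, 0, 0, 0, 0], [0, 0, 0, 0, 0, 0, 0], [0, 0, 0, 0, 0, 0, 0], [0, 0, 0, 0, 0, 0, 0]],
], squeeze=40)

```text
clock: 3.37
position: [0.4538, -0.2707, 0.0275]
ee_rot: [0.747, 0.664, 0.0, 0.001]
ft_force: [-2.7, 0.7, 8.8]
grip_width: 0.391
grasp_force: 38.9
```

Emit:
send_rows([
  [[0, 0, 0, 0, 0, -0.1, 0], [0, 0, 0, 0, 0, -0.15, 0], [0, 0, 0, 0, 0, -0.19, 0], [0, 0, 0, 0, 0, -0.19, 0], [0, 0, 0, 0.1575, 0.0752, 0, 0], [0, 0, 0, 0.1575, 0.0752, 0, 0], [0, 0, 0, 0.1575, 0.0752, 0, 0], [0, 0, 0, 0.1575, 0.0752, 0, 0], [0, 0, 0, 0.1575, 0.0752, 0, 0], [0, 0, 0, 0.1575, 0.0752, 0, 0], [0, 0, 0, 0.1575, 0.0752, 0, 0], [0, 0, 0, 0.1575, 0.0752, 0, 0], [0, 0, 0, 0.1575, 0.0752, 0, 0], [0, 0, 0, 0.1575, 0.0752, 0, 0], [0, 0, 0, 0, 0, 0, 0], [0, 0, 0, 0, 0, 0, 0], [0, 0, 0, 0, 0, 0, 0]],
])

```text
clock: 4.78
position: [0.6391, 0.0247, 0.152]
ee_rot: [0.747, 0.665, -0.0, 0.0]
ft_force: [-0.4, 0.8, -1.4]
grip_width: 0.392
grasp_force: 40.2
```

```bash
python3 -c "
from h import *
o,_=snap('w28c');print(o['position'],o['ee_rot'],o['ft_force'])"
```

```text
[0.6391 0.0247 0.152 ] [ 0.7472  0.6646 -0.0002  0.0002] [-0.3547  0.8039 -1.3783]
```

View pics/w28c.png

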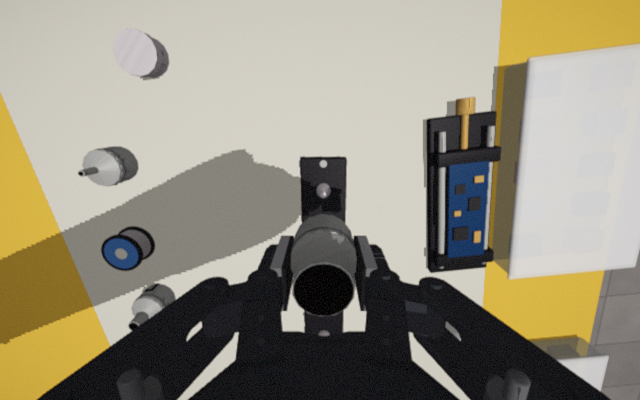

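Nozzle 28 is held upright with its outlet at (323,290). The pin_1 tip is at (323,186) and the plate's end screw at (323,163).

```bash
python3 -c "
from h import *
b=cam('wrist',np.load('pics/w28c.npz'))
print(plane(b,(323,186),.028),plane(b,(323,186),.032),plane(b,(323,290),.152-.025+.048), plane(b,(325,335),.01))
t=cam('top');s=cam('side')
print(tri([ray(b,(323,186)),ray(t,(290+172/6.667-.4,165+104/6.667-.4)),ray(s,(290.4,145+212/3.75-.4))]))
for p in ((131,-1),): pass
for n,p in (('6',(83,173)),('12',(138,322))): print(n,plane(b,p,.048))
"
```

```text
[0.6396 0.0328 0.028 ] [0.6398 0.0339 0.032 ] [0.6388 0.0248 0.175 ] [ 0.6196 -0.1568  0.01  ]
(array([0.6398, 0.0288, 0.0327]), np.float64(0.005067432513832944))
6 [0.4386 0.0735 0.048 ]
12 [ 0.4366 -0.0819  0.048 ]
```

```bash
python3 -c "
from h import *
b=cam('wrist',np.load('pics/w28c.npz'))
im=cv2.imread('pics/w28c.png')
print(im[150:200,312].max(1), im[150:200,323].max(1))
print(plane(b,(323,157),.008),plane(b,(323,163),.008),plane(b,(323,186),.008))
cv2.imwrite('pics/z1.png',cv2.resize(im[145:215,285:365],(640,560),interpolation=cv2.INTER_CUBIC))
"
```

```text
[211 211 211 212 216 211 178  85  34  43  48  47  48  51  50  46  47  44
  43  46  45  47  46  47  42  52  48  43  45  49  45  46  45  46  46  43
  22  17   5  17  28  28  30  23  21  15  25  22  32  22] [213 212 214 213 213 214 177  84  34  75 156 184 186 186 186 186 184 141
  64  48  51  51  50  49  52  53  48  46  47  47  47  52  58 101 126 131
 131 135 135 141 145 145 155 175 180 155 137 112  68  28]
[0.6425 0.0568 0.008 ] [0.6418 0.0509 0.008 ] [0.639  0.0275 0.008 ]
```

View pics/z1.png

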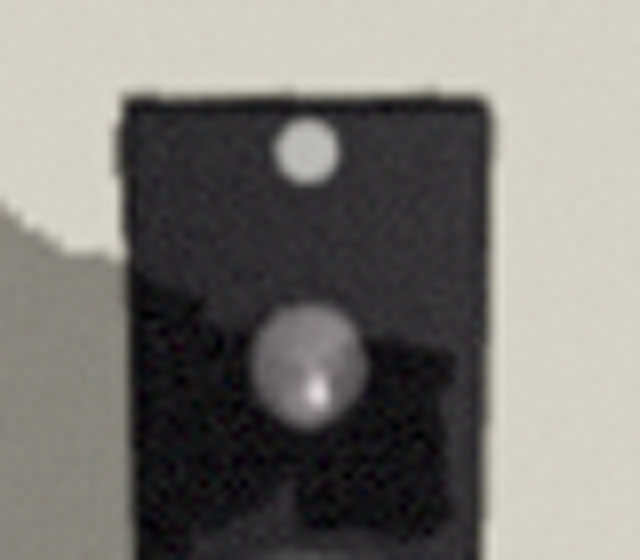

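The pin_1 tip is really at about (324.7,194), which gives y≈0.026. That agrees with the estimate, so I'll lower.

Emit:
send_rows([
  [[0, 0, 0, 0.004, 0.002, 0.15, 0], [0, 0, 0, 0, 0, 0.15, 0], [0, 0, 0, 0, 0, 0.13, 0], [0, 0, 0, 0, 0, 0.08, 0], [0, 0, 0, 0, 0, 0.05, 0], [0, 0, 0, 0, 0, 0.01, 0], [0, 0, 0, 0, 0, 0, 0], [0, 0, 0, 0, 0, 0, 0]],
])

```text
clock: 5.5
position: [0.6405, 0.0254, 0.0393]
ee_rot: [0.747, 0.664, 0.001, 0.001]
ft_force: [0.8, -0.9, -1.2]
grip_width: 0.392
grasp_force: 40.2
```

Emit:
send_rows([
  [[0, 0, 0, 0, 0, 0.01, 0], [0, 0, 0, 0, 0, 0.01, 0], [0, 0, 0, 0, 0, 0, 0], [0, 0, 0, 0, 0, 0, 0]],
])

```text
clock: 5.83
position: [0.6406, 0.0258, 0.0356]
ee_rot: [0.747, 0.664, 0.001, 0.001]
ft_force: [-1.3, -0.3, 7.3]
grip_width: 0.389
grasp_force: 40.9
```

Emit:
send_rows([
  [[0, 0, 0, 0, 0, 0, 1], [0, 0, 0, 0, 0, 0, 1], [0, 0, 0, 0, 0, 0, 1], [0, 0, 0, 0, 0, 0, 1], [0, 0, 0, 0, 0, 0, 1], [0, 0, 0, 0, 0, -0.05, 1], [0, 0, 0, 0, 0, -0.19, 1], [0, 0, 0, 0, 0, -0.19, 1], [0, 0, 0, 0, 0, -0.195, 1], [0, 0, 0, 0, -0.177, 0, 1], [0, 0, 0, 0, -0.177, 0, 1], [0, 0, 0, 0, -0.177, 0, 1], [0, 0, 0, 0, -0.177, 0, 1], [0, 0, 0, 0, -0.177, 0, 1], [0, 0, 0, 0, -0.177, 0, 1]],
])

```text
clock: 7.08
position: [0.4271, 0.0509, 0.1591]
ee_rot: [0.747, 0.664, 0.0, 0.0]
ft_force: [-0.5, 1.0, 0.5]
grip_width: 1.001
grasp_force: 0.0
```

Emit:
send_rows([
  [[0, 0, 0, 0.179, 0, 0, 1], [0, 0, 0, 0.179, 0, 0, 1], [0, 0, 0, 0.179, 0, 0, 1], [0, 0, 0, 0.179, 0, 0, 1], [0, 0, 0, 0.179, 0, 0, 1], [0, 0, 0, 0.179, 0, 0, 1], [0, 0, 0, 0, 0, 0, 1], [0, 0, 0, 0, 0, 0, 1], [0, 0, 0, 0, 0, 0, 1]],
])

```text
clock: 7.83
position: [0.4537, 0.2636, 0.1591]
ee_rot: [0.747, 0.665, -0.0, 0.0]
ft_force: [-0.2, -0.4, 0.1]
grip_width: 0.995
grasp_force: 0.0
```

```bash
python3 -c "
from h import *
o,im=snap('w20a');print(o['position'],o['ee_rot'],o['ft_force'])
s=optics.camera('side')[:,:,::-1]
a=cv2.resize(s[140:230,250:350],(400,360))
cv2.imwrite('pics/v20.png',np.hstack([a,cv2.resize(im[100:300,220:420],(360,360))]))"
```

```text
[0.4537 0.2636 0.1591] [ 0.7471  0.6647 -0.0002  0.0002] [-0.2265 -0.359   0.1399]
```

View pics/v20.png

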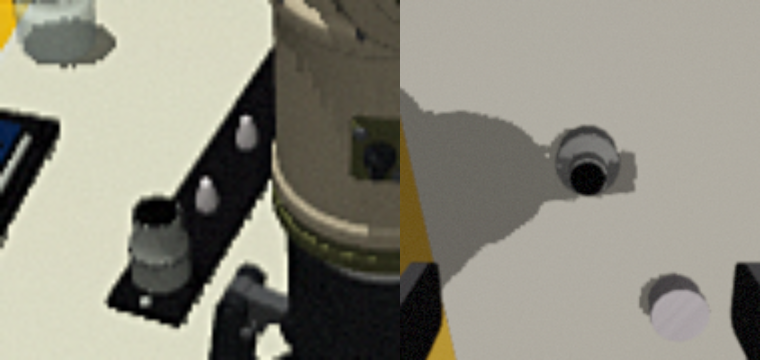

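28 is seated on pin_1. The nozzle 20 bore is at wrist (324,199), and the cap is well clear of it.

```bash
python3 -c "
from h import *
b=cam('wrist',np.load('pics/w20a.npz'))
print(plane(b,(323.5,199),.05),tri([ray(b,(323.5,199)),ray(cam('top'),(218.6,251.2)),ray(cam('side'),(343,298.6))]),plane(b,(375,275),.01))
"
```

```text
[0.4538 0.2637 0.05  ] (array([0.4546, 0.2645, 0.0522]), np.float64(0.0009396269161755737)) [0.5004 0.1534 0.01  ]
```

Emit:
send_rows([
  [[0, 0, 0, 0, 0, 0.17, 1], [0, 0, 0, 0, 0, 0.17, 1], [0, 0, 0, 0, 0, 0.17, 1], [0, 0, 0, 0, 0, 0.15, 1], [0, 0, 0, 0, 0, 0, 1], [0, 0, 0, 0, 0, 0, 0], [0, 0, 0, 0, 0, 0, 0], [0, 0, 0, 0, 0, 0, 0], [0, 0, 0, 0, 0, 0, 0], [0, 0, 0, 0, 0, 0, 0], [0, 0, 0, 0, 0, 0, 0], [0, 0, 0, 0, 0, 0, 0], [0, 0, 0, 0, 0, 0, 0]],
])

```text
clock: 9.02
position: [0.4549, 0.2643, 0.0288]
ee_rot: [0.747, 0.664, 0.001, 0.001]
ft_force: [-1.8, -2.6, 10.4]
grip_width: 0.382
grasp_force: 38.8
```

Emit:
send_rows([
  [[0, 0, 0, 0, 0, -0.1, 0], [0, 0, 0, 0, 0, -0.19, 0], [0, 0, 0, 0, 0, -0.19, 0], [0, 0, 0, 0, 0, -0.18, 0], [0, 0, 0, -0.1957, 0, 0, 0], [0, 0, 0, -0.1957, 0, 0, 0], [0, 0, 0, -0.1957, 0, 0, 0], [0, 0, 0, -0.1957, 0, 0, 0], [0, 0, 0, -0.1957, 0, 0, 0], [0, 0, 0, -0.1957, 0, 0, 0], [0, 0, 0, -0.1957, 0, 0, 0], [0, 0, 0, 0, 0.1773, 0, 0], [0, 0, 0, 0, 0.1773, 0, 0], [0, 0, 0, 0, 0.1773, 0, 0], [0, 0, 0, 0, 0.1773, 0, 0], [0, 0, 0, 0, 0.1773, 0, 0], [0, 0, 0, 0, 0.1773, 0, 0], [0, 0, 0, 0, 0, 0, 0], [0, 0, 0, 0, 0, 0, 0]],
])

```text
clock: 10.6
position: [0.634, -0.0327, 0.1585]
ee_rot: [0.747, 0.664, 0.0, -0.001]
ft_force: [-0.5, 0.8, -1.4]
grip_width: 0.38
grasp_force: 40.5
```

Emit:
send_rows([
  [[0, 0, 0, -0.004, -0.004, 0.15, 0], [0, 0, 0, 0, 0, 0.15, 0], [0, 0, 0, 0, 0, 0.15, 0], [0, 0, 0, 0, 0, 0.1, 0], [0, 0, 0, 0, 0, 0.05, 0], [0, 0, 0, 0, 0, 0.0175, 0], [0, 0, 0, 0, 0, 0, 0], [0, 0, 0, 0, 0, 0, 0], [0, 0, 0, 0, 0, 0, 0]],
])

```text
clock: 11.35
position: [0.6326, -0.0337, 0.0368]
ee_rot: [0.747, 0.665, 0.001, 0.001]
ft_force: [-0.7, -0.4, -0.6]
grip_width: 0.384
grasp_force: 39.9
```

Emit:
send_rows([
  [[0, 0, 0, 0, 0, 0.008, 0], [0, 0, 0, 0, 0, 0, 0], [0, 0, 0, 0, 0, 0, 1], [0, 0, 0, 0, 0, 0, 1], [0, 0, 0, 0, 0, 0, 1], [0, 0, 0, 0, 0, 0, 1], [0, 0, 0, 0, 0, 0, 1], [0, 0, 0, 0, 0, -0.05, 1], [0, 0, 0, 0, 0, -0.19, 1], [0, 0, 0, 0, 0, -0.19, 1], [0, 0, 0, 0, 0, -0.19, 1], [0, 0, 0, -0.059, -0.159, 0, 1], [0, 0, 0, -0.059, -0.159, 0, 1], [0, 0, 0, -0.059, -0.159, 0, 1], [0, 0, 0, -0.059, -0.159, 0, 1], [0, 0, 0, -0.059, -0.159, 0, 1], [0, 0, 0, -0.059, -0.159, 0, 1], [0, 0, 0, 0, 0, 0, 1], [0, 0, 0, 0, 0, 0, 1], [0, 0, 0, 0, 0, 0, 1]],
])

```text
clock: 13.02
position: [0.4351, -0.0817, 0.1587]
ee_rot: [0.747, 0.665, 0.0, 0.001]
ft_force: [0.4, 0.2, 1.0]
grip_width: 1.0
grasp_force: 0.0
```

```bash
python3 -c "
from h import *
o,im=snap('w12a');print(o['position'],o['ee_rot'],o['ft_force'])
s=optics.camera('side')[:,:,::-1]
a=cv2.resize(s[140:230,250:350],(400,360))
cv2.imwrite('pics/v12.png',np.hstack([a,cv2.resize(im[100:300,220:420],(360,360))]))"
```

```text
[ 0.4351 -0.0817  0.1587] [0.7473 0.6645 0.0003 0.0009] [0.3907 0.2215 0.9788]
```

View pics/v12.png

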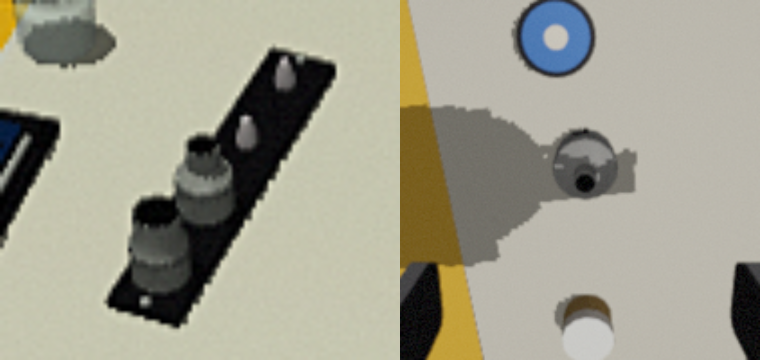

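Emit:
send_rows([
  [[0, 0, 0, -0.004, 0, 0.17, 1], [0, 0, 0, 0, 0, 0.17, 1], [0, 0, 0, 0, 0, 0.17, 1], [0, 0, 0, 0, 0, 0.145, 1], [0, 0, 0, 0, 0, 0, 1], [0, 0, 0, 0, 0, 0, 0], [0, 0, 0, 0, 0, 0, 0], [0, 0, 0, 0, 0, 0, 0], [0, 0, 0, 0, 0, 0, 0], [0, 0, 0, 0, 0, 0, 0], [0, 0, 0, 0, 0, 0, 0], [0, 0, 0, 0, 0, 0, 0], [0, 0, 0, 0, 0, 0, 0]],
])

```text
clock: 14.2
position: [0.4356, -0.0829, 0.0285]
ee_rot: [0.747, 0.664, 0.001, 0.001]
ft_force: [-2.0, 1.0, 10.0]
grip_width: 0.387
grasp_force: 38.9
```

Emit:
send_rows([
  [[0, 0, 0, 0, 0, -0.1, 0], [0, 0, 0, 0, 0, -0.18, 0], [0, 0, 0, 0, 0, -0.19, 0], [0, 0, 0, 0, 0, -0.185, 0], [0, 0, 0, 0.01, 0.159, 0, 0], [0, 0, 0, 0.01, 0.159, 0, 0], [0, 0, 0, 0.01, 0.159, 0, 0], [0, 0, 0, 0.01, 0.159, 0, 0], [0, 0, 0, 0.01, 0.159, 0, 0], [0, 0, 0, 0.01, 0.159, 0, 0], [0, 0, 0, 0, 0, 0, 0], [0, 0, 0, 0, 0, 0, 0], [0, 0, 0, 0, 0, 0, 0]],
])

```text
clock: 15.28
position: [0.6249, -0.0927, 0.1582]
ee_rot: [0.747, 0.665, 0.0, -0.0]
ft_force: [-0.4, 0.3, -0.3]
grip_width: 0.382
grasp_force: 40.8
```

Emit:
send_rows([
  [[0, 0, 0, 0, 0.004, 0.15, 0], [0, 0, 0, 0, 0, 0.15, 0], [0, 0, 0, 0, 0, 0.15, 0], [0, 0, 0, 0, 0, 0.1, 0], [0, 0, 0, 0, 0, 0.05, 0], [0, 0, 0, 0, 0, 0.02, 0], [0, 0, 0, 0, 0, 0, 0], [0, 0, 0, 0, 0, 0, 0], [0, 0, 0, 0, 0, 0, 0]],
])

```text
clock: 16.03
position: [0.6262, -0.0933, 0.0358]
ee_rot: [0.747, 0.664, 0.0, 0.001]
ft_force: [-3.8, 0.4, 7.3]
grip_width: 0.381
grasp_force: 43.0
```

Emit:
send_rows([
  [[0, 0, 0, 0, 0, 0, 1], [0, 0, 0, 0, 0, 0, 1], [0, 0, 0, 0, 0, 0, 1], [0, 0, 0, 0, 0, 0, 1], [0, 0, 0, 0, 0, 0, 1], [0, 0, 0, 0, 0, -0.05, 1], [0, 0, 0, 0, 0, -0.19, 1], [0, 0, 0, 0, 0, -0.19, 1], [0, 0, 0, 0, 0, -0.19, 1], [0, 0, 0, 0.102, -0.146, 0, 1], [0, 0, 0, 0.102, -0.146, 0, 1], [0, 0, 0, 0.102, -0.146, 0, 1], [0, 0, 0, 0.102, -0.146, 0, 1], [0, 0, 0, 0.102, -0.146, 0, 1], [0, 0, 0, 0.102, -0.146, 0, 1], [0, 0, 0, 0.102, -0.146, 0, 1], [0, 0, 0, 0, 0, 0, 1], [0, 0, 0, 0, 0, 0, 1], [0, 0, 0, 0, 0, 0, 1]],
])

```text
clock: 17.62
position: [0.4403, 0.0724, 0.1585]
ee_rot: [0.747, 0.665, 0.0, 0.001]
ft_force: [0.2, 0.1, 0.9]
grip_width: 0.999
grasp_force: 0.0
```

```bash
python3 -c "
from h import *
o,im=snap('w6a');print(o['position'],o['ee_rot'],o['ft_force'])
s=optics.camera('side')[:,:,::-1]
a=cv2.resize(s[140:230,250:350],(400,360))
cv2.imwrite('pics/v6.png',np.hstack([a,cv2.resize(im[100:300,220:420],(360,360))]))"
```

```text
[0.4403 0.0724 0.1585] [0.7473 0.6645 0.0003 0.0008] [0.2347 0.0522 0.8548]
```

View pics/v6.png

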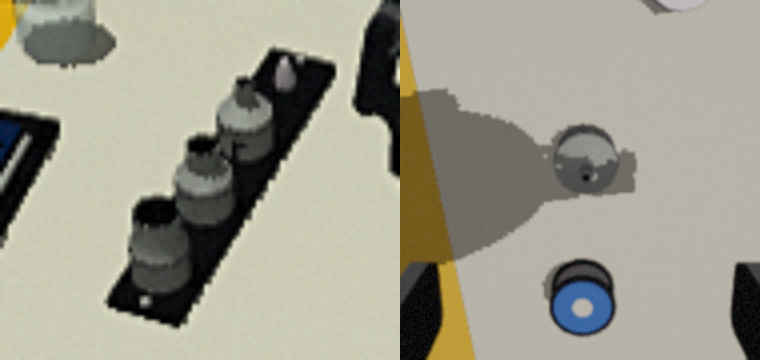

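Emit:
send_rows([
  [[0, 0, 0, 0, 0, 0.17, 1], [0, 0, 0, 0, 0, 0.17, 1], [0, 0, 0, 0, 0, 0.17, 1], [0, 0, 0, 0, 0, 0.145, 1], [0, 0, 0, 0, 0, 0, 1], [0, 0, 0, 0, 0, 0, 0], [0, 0, 0, 0, 0, 0, 0], [0, 0, 0, 0, 0, 0, 0], [0, 0, 0, 0, 0, 0, 0], [0, 0, 0, 0, 0, 0, 0], [0, 0, 0, 0, 0, 0, 0], [0, 0, 0, 0, 0, 0, 0], [0, 0, 0, 0, 0, 0, 0]],
])

```text
clock: 18.8
position: [0.4411, 0.0726, 0.0286]
ee_rot: [0.747, 0.664, 0.001, 0.001]
ft_force: [-2.1, -0.9, 12.1]
grip_width: 0.393
grasp_force: 38.6
```

Emit:
send_rows([
  [[0, 0, 0, 0, 0, -0.1, 0], [0, 0, 0, 0, 0, -0.18, 0], [0, 0, 0, 0, 0, -0.19, 0], [0, 0, 0, 0, 0, -0.185, 0], [0, 0, 0, -0.1265, 0.1274, 0, 0], [0, 0, 0, -0.1265, 0.1274, 0, 0], [0, 0, 0, -0.1265, 0.1274, 0, 0], [0, 0, 0, -0.1265, 0.1274, 0, 0], [0, 0, 0, -0.1265, 0.1274, 0, 0], [0, 0, 0, -0.1265, 0.1274, 0, 0], [0, 0, 0, -0.1265, 0.1274, 0, 0], [0, 0, 0, -0.1265, 0.1274, 0, 0], [0, 0, 0, 0, 0, 0, 0], [0, 0, 0, 0, 0, 0, 0], [0, 0, 0, 0, 0, 0, 0]],
])

```text
clock: 20.05
position: [0.6185, -0.1515, 0.1584]
ee_rot: [0.747, 0.665, 0.0, -0.0]
ft_force: [0.4, -0.8, 0.3]
grip_width: 0.397
grasp_force: 40.2
```

Emit:
send_rows([
  [[0, 0, 0, -0.004, 0, 0.15, 0], [0, 0, 0, 0, 0, 0.15, 0], [0, 0, 0, 0, 0, 0.15, 0], [0, 0, 0, 0, 0, 0.1, 0], [0, 0, 0, 0, 0, 0.05, 0], [0, 0, 0, 0, 0, 0.02, 0], [0, 0, 0, 0, 0, 0, 0], [0, 0, 0, 0, 0, 0, 0], [0, 0, 0, 0, 0, 0, 0]],
])

```text
clock: 20.8
position: [0.619, -0.1519, 0.0357]
ee_rot: [0.747, 0.665, 0.001, 0.001]
ft_force: [-3.0, 1.3, 8.6]
grip_width: 0.395
grasp_force: 43.0
```

Emit:
send_rows([
  [[0, 0, 0, 0, 0, 0, 1], [0, 0, 0, 0, 0, 0, 1], [0, 0, 0, 0, 0, 0, 1], [0, 0, 0, 0, 0, 0, 1], [0, 0, 0, 0, 0, 0, 1], [0, 0, 0, 0, 0, -0.05, 1], [0, 0, 0, 0, 0, -0.19, 1], [0, 0, 0, 0, 0, -0.19, 1], [0, 0, 0, 0, 0, -0.19, 1], [0, 0, 0, 0, -0.18, -0.02, 1], [0, 0, 0, 0, -0.18, -0.02, 1], [0, 0, 0, 0, -0.18, -0.02, 1], [0, 0, 0, 0, -0.18, -0.02, 1], [0, 0, 0, 0, -0.18, -0.02, 1], [0, 0, 0, 0, 0, 0, 1], [0, 0, 0, 0, 0, 0, 1], [0, 0, 0, 0, 0, 0, 1]],
])

```text
clock: 22.22
position: [0.4403, -0.1321, 0.1787]
ee_rot: [0.747, 0.664, 0.0, 0.001]
ft_force: [0.5, -0.4, 0.6]
grip_width: 1.0
grasp_force: 0.0
```

```bash
python3 -c "
from h import *
s=optics.camera('side')[:,:,::-1];t=optics.camera('top')[:,:,::-1]
cv2.imwrite('pics/end.png',np.vstack([cv2.resize(s[140:230,250:350],(400,360)),cv2.resize(t[165:210,295:405],(400,164))]))"
```

```text
(no output)
```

View pics/end.png

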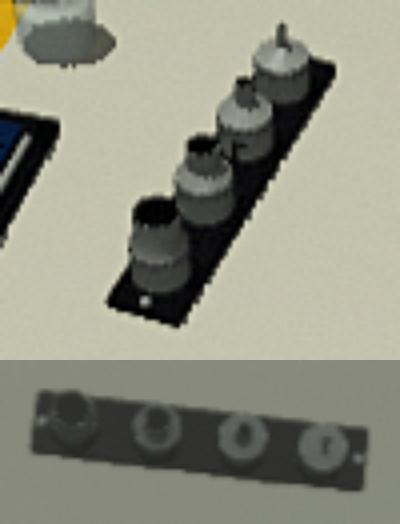

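All four stand upright on the plate in the order 28, 20, 12, 6 from the gun end, and the arm is clear of them.

```bash
python3 -c "
from workcell import job
print(job.hand_in())"
```

```text
the job is handed in; nothing more can be done
None
```

I put all four nozzles on their pins in order from the gun cradle end (28, 20, 12, 6 mm), upright and down on the plate in the last camera views, and handed the job in at about 22 s; no verdict came back.

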